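# Set the iris of a carburettor flow bench to the set-pointer and start it

### The arm

A 7-joint arm with a two-finger parallel gripper is mounted at the origin on a cart in front of the work surface, level with it; the furniture and walls round the work are solid. World frame = base frame: x ahead of the robot, y to its left, z up, the work surface at z = 0. Lengths are in m, angles in rad, forces in N, time in s.
With the tool pointing down it reaches from about 0.425 to 0.875 m from the base axis. Payload 4.7 kg.
Tool frame: the origin (TCP) lies midway between the tips of the shut fingers; the grasp point (between the pads) lies 19 mm behind it (ctrl.grip_point_offset is the distance from the TCP to the grasp point, in m); z points along the fingers, y is the line along which they close (so a half turn about z gives the same grasp; the last joint's range is limited). The gripper opens to 87 mm and grips with 3 to 60 N. Pads are 19 mm wide; open, the fingers measure 117 mm over their backs; the gripper's body (75 mm by 190 mm) begins 51 mm behind the grasp point.
Start: joints at [-1.227, 0.321, -0.07, 1.45, 0.023, 1.371, -0.057], TCP at [0.211, 0.615, 0.223] pointing down, gripper open.
Joint ranges: [-2.86, 2.86], [-0.3, 2.09], [-1.38, 1.24], [0.06, 2.45], [-1.56, 4.7], [0.09, 2.05], [-2.69, 2.69]. Speed limits (rad/s): [2.57, 2.57, 3.14, 3.14, 3.14, 3.14, 3.14].

### API

Orientations are given as a rotation vector (axis times angle).
In Python, from bench import ctrl gives the robot as it stands. The module is installed in compiled form; this text tells all that it offers.
- The arm moves only by the shell command python3 -m handwheel 'ROWS' [OPENING] [FORCE]. ROWS is JSON, a list of rows, each an object of numbers: "x", "y", "z": the shift along the tool's x, y, z in m; "wx", "wy", "wz": the turn, a rotation vector about the tool's x, y, z in degrees. A call has 1 to 10 rows; each row is the pose to reach, as a shift and turn from the pose commanded when the call began, along the tool's axes at that moment; what a row does not reach only later rows make up. A row lasts 1/12 s, in which the tool goes at most 41.7 mm and 7.16 degrees, less where a joint would pass 70% of its speed; a pose out of reach is approached as far as the arm can. A call with a gripper value outside its range is refused whole. OPENING is the finger opening in m, from 0 to 0.087, set as the call begins (- or left out, the last holds). The fingers move at their own pace and stop on an object; FORCE is the grip in N (left out, the last holds). Time passes only in rows, so rows that repeat a pose let the fingers close. It gives the time, the measured TCP pose, the force, the opening and the grip force at its end, in the units of the state.
- ctrl.get_state(): the state, without advancing time (a new reading comes with each control period).
- ctrl.get_image(name): name is "scene" or "top" or "wrist"; returns a dict with "image" (480x640x3 uint8, red, green, blue), "K" (3x3 intrinsics, pixels), "world_to_cam" (4x4, takes a point from world to camera coordinates); the wrist camera has in their place "hand_eye" (4x4, takes a point from camera to tool coordinates, whose origin is the TCP and whose axes are the flange's). Camera axes: x right, y down, z forward; pixel columns grow to the right and rows downward; lengths in m; the calibration is good to about 2 mm. The wrist camera is an equidistant fisheye: a pixel r from the principal point sees the ray r / f radians off the axis. A picture is of the moment at which its call begins: read the wrist's pose just before it. There is no depth.
- ctrl.close_job(): hands the job in; it is judged then, once.
The state is a dict: "time": time; "joint_positions": joint angles; "qd": joint speeds; "joint_torque": joint torques, N m; "position": TCP position; "tool_rot": TCP orientation; "ft_force": force on the tool from outside, world axes, zero at the start; "torque": the same for the moment, N m; "grip_width": opening from 0.0 (shut) to 1.0 (fully open); "grip_force": force on a finger pad.
Only numpy, scipy, OpenCV 4.12 (cv2) and the standard library are available. Lean on these libraries where they do the work, as an engineer would, in place of code of your own. Each camera call takes 0.05 s, during which the arm holds its last target. There are 200 camera calls.

### The job

Set up the blue carburettor flow bench for its next run: with the fingertips push the iris ring's lever round until the white index on the far side of the ring lines up with the red set-pointer on the scale, and only then press the green start button fully in for a moment and let it come up again. Only push and press; grip and lift nothing, and do not disturb the red stop button, the red set-pointer or the tools and small parts standing about. Finish clear of the bench.

Things in the scene. Friction and masses are not known exactly. Their poses are not given: they have to be found in the camera images.
- flow_bench: Carburettor flow bench: a fixed blue sheet-metal box, 260 mm deep (its x) by 340 mm wide (its y), its flat top 60 mm above the table. Origin: centre of its underside; its x axis points away from its front panel (the panel faces the robot, turned by up to 0.2 rad), y to its left, z up. On its top: the iris at the left, the yellow-faced switch box at the near right, and at the far right a grey carburettor body that rises to 80 mm above the top.
- iris_centre (a point): Axis of the iris ring, a vertical axis, at the height of the ring's top face (74 mm above the table). The ring is a black knurled ring, 136 mm in diameter, round an opening with eight grey blades; it turns on a metal flange of 172 mm diameter, whose far side carries a raised white scale quadrant with black ticks. Seen from its axis, the lever is on the near side (towards the front panel) and the index exactly opposite, on the far side.
- iris_ring (a joint): Angle of the iris ring, rad, -0.75 (wide open) to 0.75 (end stops). It grows counter-clockwise seen from above, that is as the near-side lever goes from the left to the right (from +y to -y of the bench) and the index on the far side from right to left. At 0 the lever points straight at the front panel. It starts between -0.72 and -0.42, lever at the left. The ring moves with stiff friction: about 3 N at the knob turns it and it stays where it is left, with no spring.
- lever_knob (a point): Centre of the top of the lever's black upright knob, which rises from the end of a flat steel lever arm, 98 mm from the ring's axis. The knob is 12 mm in diameter (15 mm at its head) and stands free over 27 mm below this point, where the arm (14 mm wide, 5 mm thick) begins; the bench's flat top lies 50 mm below this point. This point is 110 mm above the table.
- index_tip (a point): Tip of the white index mark on the ring, 74.5 mm from the ring's axis, opposite the lever. It coincides with set_tip when the ring is set.
- set_tip (a point): Point of the red set-pointer, a small red clip with a brass screw (about 20 mm long, 10 mm wide) on the flange's far rim at the white scale, 74.5 mm from the ring's axis and at the same height as index_tip. It is the setting wanted for the next run; it must not be moved.
- set_pointer (a joint): Angle of the red set-pointer, rad, with the same zero and direction as joint iris_ring: the ring is set when both joint values are equal.
- start_button_top (a point): Centre of the top of the green start button, 26 mm in diameter, the left-hand button (bench +y) of the two on the switch box; 98.5 mm above the table. It springs; 6 mm of travel downwards, and about 4 N takes it fully down.
- start_button (a joint): Travel of the green start button, m: 0 released, 0.006 fully in.
- stop_button_top (a point): Centre of the top of the red stop button, same size, 54 mm to the right of the green one (bench -y). Not to be pressed.
- stop_button (a joint): Travel of the red stop button, m: 0 released, 0.006 fully in.
- jet_dish: Bystander: pressed steel saucer, 69 mm across, 14 mm high, standing on the flow bench's top between the lever and the switch box. Origin: centre of its underside.
- main_jet_2: Bystander: brass jet, 9 mm across, 24 mm tall, standing on the flow bench's top between the iris and the carburettor. Origin: centre of its underside.
- screwdriver: Bystander: stubby screwdriver, red and green handle, 130 mm long, lying on the table in front of the flow bench. Origin: centre of its underside.
- pliers: Bystander: red-handled pliers, 162 mm long, lying on the table left of the flow bench. Origin: centre of its underside.
- pink_cup: Bystander: pink plastic beaker, 67 mm across, 69 mm tall. Origin: centre of its underside.
- ratchet: Bystander: ratchet handle, 148 mm long, lying on the table. Origin: centre of its underside.
- float_bowl_1: Bystander: grey die-cast float bowl, 63x74x46 mm, on the table right of the flow bench. Origin: centre of its underside.
- float_bowl_2: Bystander: grey die-cast float bowl like float_bowl_1. Origin: centre of its underside.
- spark_plug_2: Bystander: used spark plug, 68 mm long, lying on the table. Origin: centre of its underside.
- bolt_4: Bystander: small bright bolt, 23 mm long, lying on the table. Origin: centre of its underside.

How it is judged:
By the outcome, as a careful person would: the job done as asked, in the order asked, and still so for the second after the job is handed in, with the robot touching nothing.
It also fails if it takes over 40 s, if anything falls off the work surface, if the arm or the gripper's body presses on something with over 40 N, if the wrist force passes 120 N, or if a joint passes its speed limit or range.

## Working session

There is one attempt and no reset: what is moved stays moved. The work goes in short steps, Python scripts to look and compute and a shell command to move; the robot and the scene stay as the last step left them, time stands still between calls to the robot, and variables do not carry over. Pictures are saved under pics/ and viewed, at most 12 in all, crops included, and the job is handed in when it is done.

```bash
mkdir -p pics; cat > h.py <<'E'
import numpy as np,cv2,json
from bench import ctrl
from scipy.spatial.transform import Rotation as R
def cam(n):
    s=ctrl.get_state(); d=ctrl.get_image(n); im=d["image"][:,:,::-1].copy()
    return s,d,im
def ray(d,px,s=None):
    K=np.array(d["K"]);u=(px[0]-K[0,2])/K[0,0];v=(px[1]-K[1,2])/K[1,1]
    if "hand_eye" in d:
        t=np.hypot(u,v);c=np.array([u/t*np.sin(t),v/t*np.sin(t),np.cos(t)]) if t>0 else np.array([0,0,1.])
        H=np.array(d["hand_eye"]);Rt=R.from_rotvec(s["tool_rot"]).as_matrix()
        return Rt@H[:3,3]+np.array(s["position"]),Rt@H[:3,:3]@c
    T=np.array(d["world_to_cam"]);return -T[:3,:3].T@T[:3,3],T[:3,:3].T@np.array([u,v,1.])
def onz(d,px,z,s=None):
    o,r=ray(d,px,s);return o+r*(z-o[2])/r[2]
E
python3 - <<'E'
from h import *
for n in("top","scene"):
    s,d,im=cam(n);cv2.imwrite(f"pics/{n}0.png",im)
    print(n,np.array(d["K"]).tolist(),np.round(d["world_to_cam"],3).tolist())
print(s)
E
```

```text
top [[575.6242305703959, 0.0, 321.5577041528161], [0.0, 575.6242305703959, 237.51961879779617], [0.0, 0.0, 1.0]] [[-0.01, -1.0, -0.009, 0.054], [-0.992, 0.011, -0.129, 0.477], [0.129, 0.008, -0.992, 1.371], [0.0, 0.0, 0.0, 1.0]]
scene [[499.2189239900394, 0.0, 314.8844146077936], [0.0, 499.2189239900394, 242.36526299440098], [0.0, 0.0, 1.0]] [[0.705, -0.71, 0.001, -0.304], [-0.294, -0.292, -0.91, 0.243], [0.646, 0.641, -0.414, 1.119], [0.0, 0.0, 0.0, 1.0]]
{'time': 0.05, 'joint_positions': array([-1.22687592,  0.32182974, -0.07005314,  1.45164946,  0.02257757,
        1.37078233, -0.05691307]), 'qd': array([-0.0006792 , -0.00108325,  0.00065962, -0.00068138, -0.00116696,
        0.00050209, -0.0005062 ]), 'joint_torque': array([ 8.49248727e-05, -4.92994916e+01, -4.06001145e-01, -3.13715029e+01,
       -6.42914954e-02,  3.95958521e-02,  5.19373020e-05]), 'position': array([0.21040127, 0.6144369 , 0.22146969]), 'tool_rot': array([-5.15725515e-01, -3.09874258e+00,  2.93578547e-03]), 'ft_force': array([-0.15054297, -0.09667856,  0.36057842]), 'torque': array([ 0.02779296,  0.03245548, -0.03034927]), 'grip_force': 0.0, 'grip_width': 1.0016495122773765}
```

View pics/top0.png

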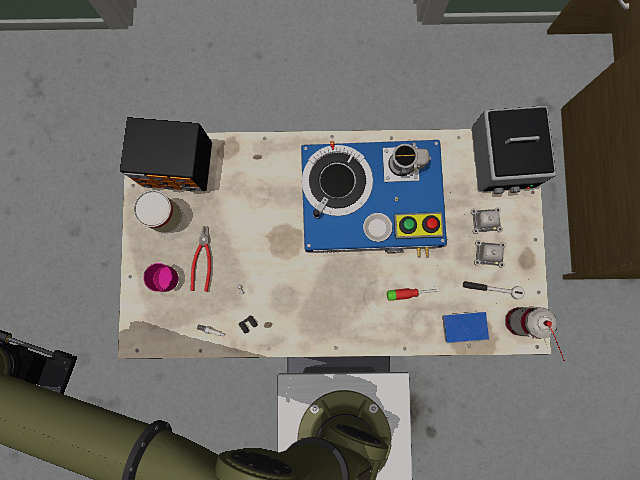

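View pics/scene0.png

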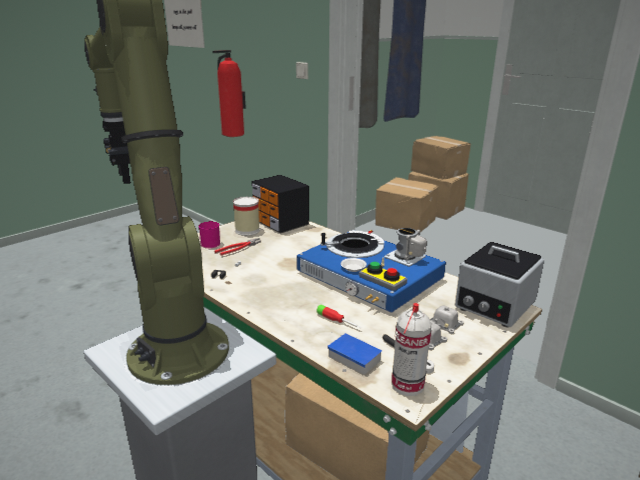

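The top view shows the iris at about (337,181), the knob at (318,213), the index near (350,157), and the red pointer at (332,146). The green button is at (408,224) and the red one at (431,224). The dish is at (377,227).

```bash
cat > m.py <<'E'
from h import *
s,d,im=cam("top")
hsv=cv2.cvtColor(im,cv2.COLOR_BGR2HSV)
def cen(m,box):
    x0,y0,x1,y1=box;ys,xs=np.nonzero(m[y0:y1,x0:x1]);return np.array([xs.mean()+x0,ys.mean()+y0]),len(xs)
H,S,V=cv2.split(hsv)
red=((H<8)|(H>172))&(S>150)&(V>90);green=(H>40)&(H<85)&(S>100);blue=(H>95)&(H<125)&(S>120)
for n,m,b,z in(("setp",red,(320,138,345,155),.078),("green",green,(396,212,420,236),.0985),("stop",red,(420,212,444,236),.0985)):
    c,k=cen(m,b);print(n,c,k,onz(d,c,z).round(4))
bm=np.zeros_like(H);bm[125:262,290:460]=blue[125:262,290:460]*255
r=cv2.minAreaRect(max(cv2.findContours(cv2.morphologyEx(bm,3,np.ones((9,9))),0,2)[0],key=cv2.contourArea));bx=cv2.boxPoints(r)
print(r);[print(p,onz(d,p,.06).round(4)) for p in bx]
cr=cv2.resize(im[130:265,290:455],None,fx=4.4,fy=4.4,interpolation=cv2.INTER_CUBIC);cv2.imwrite("pics/crop0.png",cr)
E
python3 m.py
```

```text
setp [332.17647059 145.23529412] 17 [0.6948 0.0205 0.078 ]
green [408.21568627 223.91176471] 102 [ 0.4983 -0.1534  0.0985]
stop [431.7311828  222.83870968] 93 [ 0.5002 -0.208   0.0985]
((373.3269958496094, 195.33616638183594), (106.49368286132812, 141.77728271484375), 87.78034210205078)
[300.42926 144.87483] [0.702  0.0976 0.06  ]
[442.10016 139.38371] [ 0.7113 -0.2475  0.06  ]
[446.22473 245.7975 ] [ 0.4506 -0.2476  0.06  ]
[304.55383 251.28862] [0.4412 0.0892 0.06  ]
```

View pics/crop0.png

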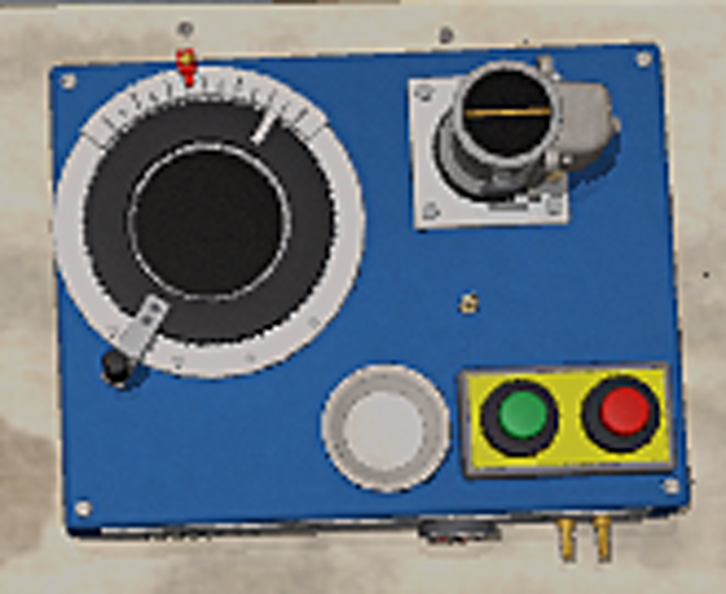

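```bash
cat > m2.py <<'E'
from h import *
s,d,im=cam("top")
P=lambda c,z:onz(d,(c[0]/4.4+290,c[1]/4.4+130),z)
C=P((209,222),.074);S=P((190,88),.0745);I=P((276,112),.0745);Kb=P((116,358),.110)
F=P((210,222),.064)
for n,v in(("C",C),("S",S),("I",I),("K",Kb)):
    r=(v-C)[:2];print(n,v.round(4),np.hypot(*r).round(4))
a=lambda v,sg:np.arctan2(*(sg*(v-C)[:2])[::-1])
print("set",a(S,1),"idx",a(I,1),"lev",a(Kb,-1))
W=ctrl.get_image("wrist");print(np.round(W["hand_eye"],3),np.round(W["K"],1))
E
python3 m2.py
```

```text
C [0.6091 0.0088 0.074 ] 0.0
S [0.684  0.0182 0.0745] 0.0755
I [ 0.6699 -0.0286  0.0745] 0.0714
K [0.5283 0.0594 0.11  ] 0.0953
set 0.12456713377556641 idx -0.551541122924561 lev -0.559855578152864
[[ 0.    -0.965 -0.262  0.072]
 [ 1.     0.     0.     0.   ]
 [-0.    -0.262  0.965 -0.162]
 [ 0.     0.     0.     1.   ]] [[371.6   0.  323.6]
 [  0.  371.6 237.6]
 [  0.    0.    1. ]]
```

```bash
python3 -m handwheel '[{"x":-0.033,"y":-0.025,"wz":1},{"x":-0.066,"y":-0.05,"wz":2},{"x":-0.098,"y":-0.076,"wz":4},{"x":-0.13,"y":-0.101,"wz":5},{"x":-0.162,"y":-0.126,"wz":6},{"x":-0.194,"y":-0.151,"wz":8},{"x":-0.226,"y":-0.176,"wz":9},{"x":-0.259,"y":-0.201,"wz":10},{"x":-0.291,"y":-0.226,"wz":12},{"x":-0.323,"y":-0.251,"wz":13}]' 0 5
cat >> h.py <<'E'
def go(pts):
    "pts: (x,y,z,yaw_deg of tool y clockwise from world y) -> rows in the tool frame"
    s=ctrl.get_state();Rt=R.from_rotvec(s["tool_rot"])
    for x,y,z,a in pts:
        a=np.radians(a);Y=np.array([np.sin(a),np.cos(a),0]);Z=np.array([0,0,-1.]);X=np.cross(Y,Z)
        dl=Rt.inv().apply(np.array([x,y,z])-s["position"]);w=(Rt.inv()*R.from_matrix(np.c_[X,Y,Z])).as_rotvec(degrees=True)
        print(np.round(dl,4),w.round(1),round(np.linalg.norm(dl),4))
E
python3 -c "
from h import *
go([(.557,.105,.22,32),(.557,.105,.092,32)])"
```

```text
[-0.4929 -0.3701  0.0024] [-0.   0.  13.1] 0.6164
[-0.4929 -0.3699  0.1304] [-0.   0.  13.1] 0.6299invalid input at $[0]: expected keys x, y, z, wx, wy, wz
```

```bash
python3 -m handwheel '[{"x":-0.033,"y":-0.025,"z":0,"wx":0,"wy":0,"wz":1},{"x":-0.066,"y":-0.05,"z":0,"wx":0,"wy":0,"wz":2},{"x":-0.098,"y":-0.076,"z":0,"wx":0,"wy":0,"wz":4},{"x":-0.13,"y":-0.101,"z":0,"wx":0,"wy":0,"wz":5},{"x":-0.162,"y":-0.126,"z":0,"wx":0,"wy":0,"wz":6},{"x":-0.194,"y":-0.151,"z":0,"wx":0,"wy":0,"wz":8},{"x":-0.226,"y":-0.176,"z":0,"wx":0,"wy":0,"wz":9},{"x":-0.259,"y":-0.201,"z":0,"wx":0,"wy":0,"wz":10},{"x":-0.291,"y":-0.226,"z":0,"wx":0,"wy":0,"wz":12},{"x":-0.323,"y":-0.251,"z":0,"wx":0,"wy":0,"wz":13}]' 0 5
python3 -c "
from h import *
go([(.557,.105,.22,32),(.557,.105,.092,32)])"
```

```text
time: 1.08
position: [0.4356, 0.271, 0.2228]
tool_rot: [0.865, 3.02, 0.001]
ft_force: [0.6, 0.3, 0.2]
grip_width: 0.327
grip_force: 0.0
[-0.1909 -0.0765  0.0028] [0. 0. 0.] 0.2057
[-0.1909 -0.0766  0.1308] [0. 0. 0.] 0.2437
```

Move above the start point, then take one look with the wrist camera.

```bash
python3 -m handwheel '[{"x":-0.038,"y":-0.015,"z":0,"wx":0,"wy":0,"wz":0},{"x":-0.076,"y":-0.03,"z":0,"wx":0,"wy":0,"wz":0},{"x":-0.114,"y":-0.046,"z":0,"wx":0,"wy":0,"wz":0},{"x":-0.152,"y":-0.061,"z":0.005,"wx":0,"wy":0,"wz":0},{"x":-0.191,"y":-0.0765,"z":0.02,"wx":0,"wy":0,"wz":0},{"x":-0.191,"y":-0.0765,"z":0.03,"wx":0,"wy":0,"wz":0},{"x":-0.191,"y":-0.0765,"z":0.03,"wx":0,"wy":0,"wz":0}]'
python3 -c "
from h import *
s,d,im=cam('wrist');cv2.imwrite('pics/w0.png',im);np.savez('w0.npz',pos=s['position'],rot=s['tool_rot'])
print(s['position'])"
```

```text
time: 1.67
position: [0.5562, 0.1032, 0.1901]
tool_rot: [-0.872, -3.015, 0.005]
ft_force: [0.2, 0.8, -0.5]
grip_width: 0.007
grip_force: 0.0
[0.5562185  0.10322156 0.19006579]
```

View pics/w0.png

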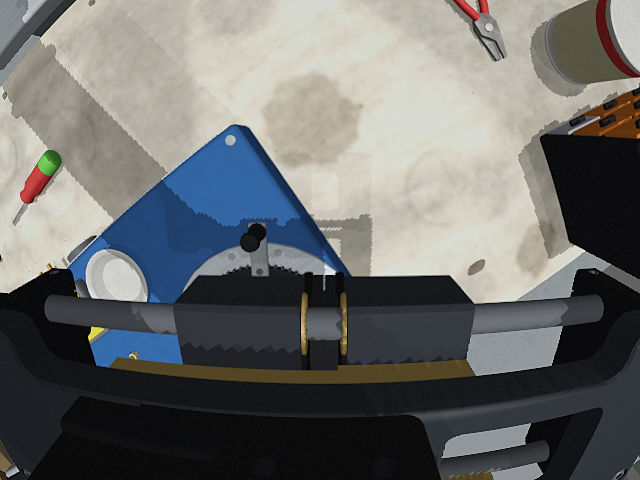

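The wrist view has the knob head near (250,243). The far-side index is hidden behind the gripper.

```bash
cat > m3.py <<'E'
from h import *
z=np.load('w0.npz');s=dict(position=z['pos'],tool_rot=z['rot']);d=ctrl.get_image('wrist')
for p in((250,243),(257,231)):print(p,onz(d,p,.11,s).round(4))
C=np.array([.6091,.0088]);t=np.r_[-.555,np.linspace(-.5,.05,9)]
for off in (.034,.0225):
  pts=[]
  for a in (t[:1] if off>.03 else t):
    k=C-.098*np.array([np.cos(a),np.sin(a)]);q=k-off*np.array([np.sin(a),-np.cos(a)]);pts.append((*q,.092,np.degrees(-a)))
  print(np.round(pts,3));go(pts)
E
python3 m3.py
```

```text
(250, 243) [0.5273 0.0617 0.11  ]
(257, 231) [0.523  0.0707 0.11  ]
[[ 0.544  0.089  0.092 31.799]]
[ 0.0003 -0.0221  0.1001] [-0.  -0.1 -0.1] 0.1025
[[ 5.3800e-01  8.0000e-02  9.2000e-02  3.1799e+01]
 [ 5.3400e-01  7.6000e-02  9.2000e-02  2.8648e+01]
 [ 5.2900e-01  7.0000e-02  9.2000e-02  2.4709e+01]
 [ 5.2500e-01  6.5000e-02  9.2000e-02  2.0770e+01]
 [ 5.2200e-01  5.9000e-02  9.2000e-02  1.6831e+01]
 [ 5.1900e-01  5.3000e-02  9.2000e-02  1.2892e+01]
 [ 5.1600e-01  4.6000e-02  9.2000e-02  8.9520e+00]
 [ 5.1300e-01  4.0000e-02  9.2000e-02  5.0130e+00]
 [ 5.1200e-01  3.3000e-02  9.2000e-02  1.0740e+00]
 [ 5.1000e-01  2.6000e-02  9.2000e-02 -2.8650e+00]]
[ 0.0003 -0.0336  0.1001] [-0.  -0.1 -0.1] 0.1056
[ 0.0014 -0.039   0.1001] [-0.  -0.1 -3.2] 0.1074
[ 0.0023 -0.0458  0.1001] [-0.  -0.1 -7.2] 0.1101
[ 0.0028 -0.0527  0.1001] [ -0.   -0.1 -11.1] 0.1132
[ 0.0028 -0.0597  0.1001] [ -0.   -0.1 -15. ] 0.1166
[ 0.0023 -0.0666  0.1001] [ -0.   -0.1 -19. ] 0.1202
[ 0.0013 -0.0734  0.1001] [ -0.   -0.1 -22.9] 0.1242
[-1.000e-04 -8.020e-02  1.001e-01] [ -0.   -0.1 -26.9] 0.1283
[-0.002  -0.0868  0.1001] [ -0.   -0.1 -30.8] 0.1325
[-0.0043 -0.0933  0.1001] [ -0.   -0.1 -34.7] 0.1369
```

```bash
python3 -m handwheel '[{"x":0,"y":0,"z":0.04,"wx":0,"wy":0,"wz":0},{"x":0,"y":0,"z":0.08,"wx":0,"wy":0,"wz":0},{"x":0,"y":0,"z":0.098,"wx":0,"wy":0,"wz":0},{"x":0,"y":-0.01,"z":0.098,"wx":0,"wy":0,"wz":0},{"x":0,"y":-0.018,"z":0.098,"wx":0,"wy":0,"wz":0},{"x":0,"y":-0.026,"z":0.098,"wx":0,"wy":0,"wz":0}]'
python3 -m handwheel '[{"x":0,"y":-0.006,"z":0,"wx":0,"wy":0,"wz":0},{"x":0.001,"y":-0.013,"z":0,"wx":0,"wy":0,"wz":-3},{"x":0.002,"y":-0.02,"z":0,"wx":0,"wy":0,"wz":-7},{"x":0.003,"y":-0.027,"z":0,"wx":0,"wy":0,"wz":-11},{"x":0.003,"y":-0.034,"z":0,"wx":0,"wy":0,"wz":-15},{"x":0.002,"y":-0.041,"z":0,"wx":0,"wy":0,"wz":-19},{"x":0.001,"y":-0.047,"z":0,"wx":0,"wy":0,"wz":-23},{"x":0,"y":-0.054,"z":0,"wx":0,"wy":0,"wz":-27},{"x":-0.002,"y":-0.061,"z":0,"wx":0,"wy":0,"wz":-31},{"x":-0.002,"y":-0.061,"z":0,"wx":0,"wy":0,"wz":-31}]'
python3 -c "
from h import *
s,d,im=cam('top');cv2.imwrite('pics/t1.png',cv2.resize(im[90:265,270:455],None,fx=3.4,fy=3.4,interpolation=2))
s,d,im=cam('wrist');cv2.imwrite('pics/w1.png',im)"
```

```text
time: 2.27
position: [0.5435, 0.0852, 0.0967]
tool_rot: [0.86, 3.019, 0.003]
ft_force: [0.9, 0.1, 1.4]
grip_width: 0.003
grip_force: 0.0
time: 3.1
position: [0.5137, 0.0313, 0.097]
tool_rot: [0.024, 3.137, 0.003]
ft_force: [0.3, 0.3, 1.0]
grip_width: 0.004
grip_force: 0.2
```

View pics/t1.png

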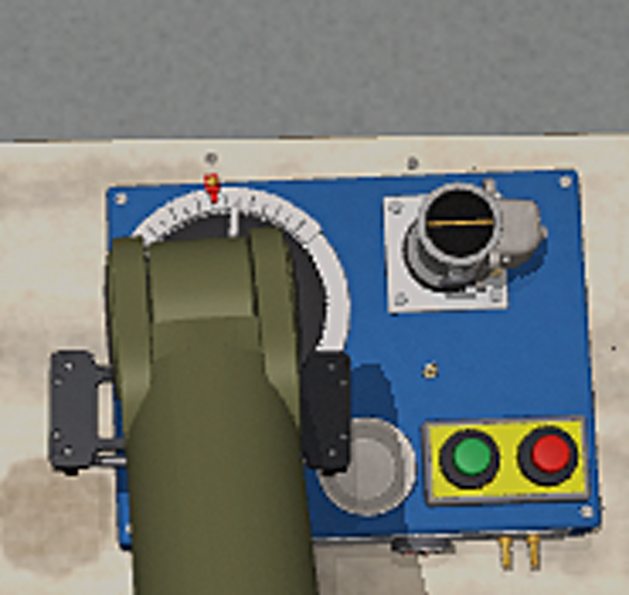

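The index is at (236,208) in this crop and the red tip at (214,203), so about 0.19 rad remains. I'll push another 13 mm, then look close up.

```bash
python3 -m handwheel '[{"x":0,"y":-0.005,"z":0,"wx":0,"wy":0,"wz":-2},{"x":-0.0005,"y":-0.009,"z":0,"wx":0,"wy":0,"wz":-4},{"x":-0.001,"y":-0.013,"z":0,"wx":0,"wy":0,"wz":-6},{"x":-0.001,"y":-0.013,"z":0,"wx":0,"wy":0,"wz":-6},{"x":-0.001,"y":-0.013,"z":0,"wx":0,"wy":0,"wz":-6}]'
python3 -c "
from h import *
s=ctrl.get_state();print(s['position'],s['tool_rot']);p=s['position'];
p=p+0
go([(p[0],p[1]+.012,.097,0),(p[0],p[1]+.012,.2,0),(.75,.02,.2,0)])"
```

```text
time: 3.62
position: [0.513, 0.0195, 0.0948]
tool_rot: [0.137, -3.139, -0.001]
ft_force: [-0.4, 1.7, 1.0]
grip_width: 0.006
grip_force: 0.7
[0.51298817 0.01953691 0.09481244] [ 1.36995848e-01 -3.13853872e+00 -6.82026059e-04]
[-0.001   0.012  -0.0022] [ 0. -0.  5.] 0.0122
[-0.001   0.012  -0.1052] [ 0. -0.  5.] 0.1059
[-0.2361 -0.0201 -0.1052] [ 0. -0.  5.] 0.2593
```

```bash
python3 -m handwheel '[{"x":0,"y":0.012,"z":0,"wx":0,"wy":0,"wz":0},{"x":0,"y":0.014,"z":-0.03,"wx":0,"wy":0,"wz":0},{"x":0,"y":0.014,"z":-0.07,"wx":0,"wy":0,"wz":0},{"x":-0.03,"y":0.008,"z":-0.095,"wx":0,"wy":0,"wz":0},{"x":-0.07,"y":0,"z":-0.105,"wx":0,"wy":0,"wz":0},{"x":-0.11,"y":-0.005,"z":-0.105,"wx":0,"wy":0,"wz":0},{"x":-0.15,"y":-0.01,"z":-0.105,"wx":0,"wy":0,"wz":0},{"x":-0.19,"y":-0.015,"z":-0.105,"wx":0,"wy":0,"wz":0},{"x":-0.236,"y":-0.02,"z":-0.105,"wx":0,"wy":0,"wz":0},{"x":-0.236,"y":-0.02,"z":-0.105,"wx":0,"wy":0,"wz":0}]'
python3 -m handwheel '[{"x":0,"y":0,"z":0,"wx":0,"wy":0,"wz":0},{"x":0,"y":0,"z":0,"wx":0,"wy":0,"wz":0}]'
python3 -c "
from h import *
s,d,im=cam('wrist');cv2.imwrite('pics/w2.png',im);np.savez('w2.npz',pos=s['position'],rot=s['tool_rot'])"
```

```text
time: 4.45
position: [0.7547, 0.0202, 0.1939]
tool_rot: [0.139, -3.137, 0.006]
ft_force: [-1.8, 0.4, -1.5]
grip_width: 0.005
grip_force: 0.0
time: 4.62
position: [0.7495, 0.0197, 0.1987]
tool_rot: [0.138, -3.137, 0.002]
ft_force: [-0.6, -0.4, -0.1]
grip_width: 0.005
grip_force: 0.0
```

View pics/w2.png

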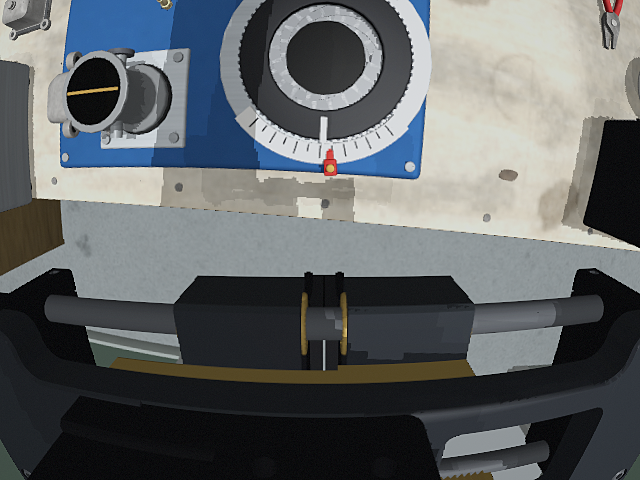

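The index runs (324,117)→(324,140) and the red tip is at about (331,149). I'll measure both from rays and fit the ring's centre.

```bash
cat > m4.py <<'E'
from h import *
import sys
n=sys.argv[1]
z=np.load(n+'.npz');s=dict(position=z['pos'],tool_rot=z['rot']);im=cv2.imread(f'pics/{n}.png');d=ctrl.get_image('wrist')
# rectify the plane z=.0745 to a bird's eye view: 0.2 mm per pixel, up = +x world, left = +y
c=np.array([.61,.01]);N=1000;m=2e-4
g=np.arange(N)*m-N*m/2;Xw=c[0]-g[:,None]+0*g[None];Yw=c[1]-g[None]+0*g[:,None]
Rt=R.from_rotvec(s['tool_rot']).as_matrix();H=np.array(d['hand_eye']);K=np.array(d['K'])
P=np.stack([Xw,Yw,0*Xw+.0745],-1)-s['position'];P=(P@Rt-H[:3,3])@H[:3,:3]
t=np.arctan2(np.hypot(P[...,0],P[...,1]),P[...,2]);r=np.hypot(P[...,0],P[...,1])
u=(K[0,0]*t*P[...,0]/r+K[0,2]).astype('f4');v=(K[1,1]*t*P[...,1]/r+K[1,2]).astype('f4')
b=cv2.remap(im,u,v,1)
hs=cv2.cvtColor(b,cv2.COLOR_BGR2HSV);red=((hs[...,0]<8)|(hs[...,0]>172))&(hs[...,1]>150)&(hs[...,2]>90)
ys,xs=np.nonzero(red[:300]);tip=ys>=ys.max()-8;T=(xs[tip].mean(),ys.max());print("red tip",T,"red axis x",xs.mean(),ys.min())
# ring outer edge: dark->bright going outwards along rays from the centre
v_=cv2.GaussianBlur(hs[...,2],(5,5),0);C=np.array([500.,500.])
for it in range(3):
    E=[]
    for a in np.radians(np.arange(0,360,2)):
        q=C+np.outer(np.arange(290,375),[np.cos(a),np.sin(a)]);q=q[(q>0).all(1)&(q<N-1).all(1)]
        w=v_[q[:,1].astype(int),q[:,0].astype(int)].astype(int)
        k=np.nonzero((w[:-1]<120)&(w[1:]>=120))[0]
        if len(k):E.append(q[k[-1]])
    E=np.array(E);
    for _ in range(4):
        A=np.c_[2*E,np.ones(len(E))];x=np.linalg.lstsq(A,(E**2).sum(1),rcond=None)[0];C=x[:2];rad=np.sqrt(x[2]+C@C)
        e=abs(np.hypot(*(E-C).T)-rad);E=E[e<np.maximum(2.5*np.median(e),2)]
print("centre",C,"world",c[0]-(C[1]-500)*m,c[1]-(C[0]-500)*m,"rad mm",rad*.2,len(E))
# index: bright pixels between r=54 and 64 mm in front sector
yy,xx=np.mgrid[:N,:N];rr=np.hypot(xx-C[0],yy-C[1])*.2;an=np.arctan2(-(xx-C[0]),-(yy-C[1]))
M=(rr>52)&(rr<64)&(abs(an)<.7)&(hs[...,2]>170)&(hs[...,1]<60)
print("index angle",np.median(an[M]),M.sum());print("set angle tip",np.arctan2(-(T[0]-C[0]),-(T[1]-C[1])),"set blob",np.arctan2(-(xs.mean()-C[0]),-(ys.mean()-C[1])),"r tip",np.hypot(*(np.array(T)-C))*.2)
cv2.imwrite(f'pics/b_{n}.png',cv2.resize(b[60:360,250:750],None,fx=1.6,fy=1.6))
E
python3 m4.py w2
```

```text
red tip (np.float64(454.59223300970876), np.int64(123)) red axis x 450.6928339935182 22
centre [506.18506975 492.28155496] world 0.6115436890075349 0.00876298605095692 rad mm 67.08639526876406 125
index angle 0.06488093072595431 1391
set angle tip 0.1388128613552148 set blob 0.13004432951017536 r tip 74.57363814051446
```

View pics/b_w2.png

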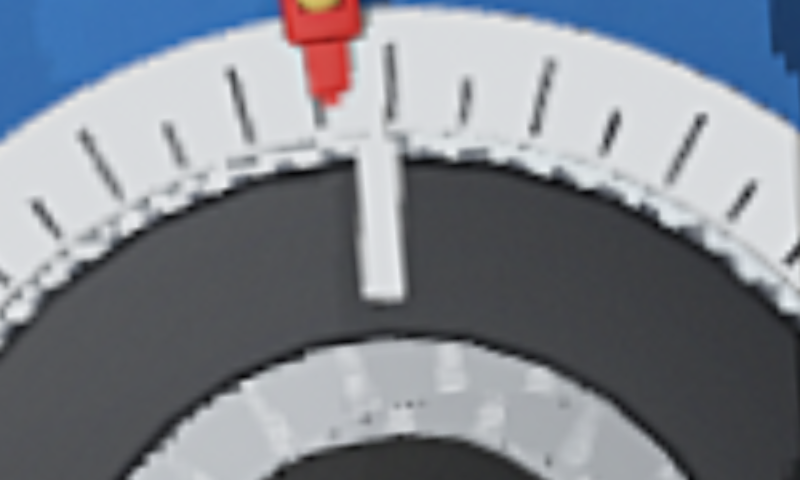

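Index is at 0.065 rad and the pointer at 0.131 rad, so 0.067 rad is left, which is about 6.5 mm at the knob. I'll go back down behind the knob.

```bash
python3 -m handwheel '[{"x":0.04,"y":0,"z":0,"wx":0,"wy":0,"wz":0},{"x":0.08,"y":0.005,"z":0,"wx":0,"wy":0,"wz":0},{"x":0.12,"y":0.015,"z":0,"wx":0,"wy":0,"wz":0},{"x":0.16,"y":0.025,"z":0,"wx":0,"wy":0,"wz":0},{"x":0.2,"y":0.034,"z":0,"wx":0,"wy":0,"wz":0},{"x":0.236,"y":0.036,"z":0.01,"wx":0,"wy":0,"wz":0},{"x":0.236,"y":0.036,"z":0.045,"wx":0,"wy":0,"wz":0},{"x":0.236,"y":0.036,"z":0.08,"wx":0,"wy":0,"wz":0},{"x":0.236,"y":0.036,"z":0.104,"wx":0,"wy":0,"wz":0},{"x":0.236,"y":0.036,"z":0.104,"wx":0,"wy":0,"wz":0}]'
python3 -c "
from h import *
go([(.513,.0225,.095,5.0*-1),(.5125,.0129,.095,-8.8)]);print(ctrl.get_state()['position'])"
```

```text
time: 5.55
position: [0.5066, 0.0351, 0.0924]
tool_rot: [0.14, -3.132, -0.001]
ft_force: [-0.6, 0.4, -0.2]
grip_width: 0.005
grip_force: 0.0
[-0.0052 -0.0131 -0.0026] [ 0.1 -0.4  0.1] 0.0143
[-0.0038 -0.0226 -0.0026] [ 0.1 -0.4 -3.7] 0.0231
[0.50663615 0.03505832 0.09240349]
```

```bash
python3 -m handwheel '[{"x":-0.003,"y":-0.006,"z":0,"wx":0,"wy":0,"wz":0},{"x":-0.003,"y":-0.012,"z":0,"wx":0,"wy":0,"wz":-2},{"x":-0.003,"y":-0.016,"z":0,"wx":0,"wy":0,"wz":-4},{"x":-0.003,"y":-0.018,"z":0,"wx":0,"wy":0,"wz":-4},{"x":-0.003,"y":-0.019,"z":0,"wx":0,"wy":0,"wz":-4},{"x":-0.003,"y":-0.019,"z":0,"wx":0,"wy":0,"wz":-4},{"x":-0.003,"y":-0.019,"z":0,"wx":0,"wy":0,"wz":-4}]'
python3 -c "
from h import *
go([(.5125,.0129,.095,-8.8)]);print(ctrl.get_state()['position'])"
```

```text
time: 6.13
position: [0.5174, 0.0167, 0.0968]
tool_rot: [-0.249, 3.129, 0.001]
ft_force: [0.9, 2.3, 0.4]
grip_width: 0.002
grip_force: 0.8
[ 0.0055 -0.003   0.0018] [0.  0.2 0.3] 0.0065
[0.5174411  0.01673359 0.0967962 ]
```

```bash
python3 -m handwheel '[{"x":0.002,"y":-0.001,"z":0,"wx":0,"wy":0,"wz":0},{"x":0.002,"y":-0.002,"z":0,"wx":0,"wy":0,"wz":0},{"x":0.002,"y":-0.003,"z":0,"wx":0,"wy":0,"wz":0},{"x":0.002,"y":-0.003,"z":0,"wx":0,"wy":0,"wz":0},{"x":0.002,"y":-0.003,"z":0,"wx":0,"wy":0,"wz":0}]'
python3 -c "
from h import *
go([(.5125,.0129,.095,-8.8)])"
```

```text
time: 6.55
position: [0.5149, 0.0131, 0.0956]
tool_rot: [-0.249, 3.132, 0.0]
ft_force: [0.9, 1.8, 1.4]
grip_width: 0.004
grip_force: 1.1
[0.0024 0.0002 0.0006] [-0.   0.   0.3] 0.0025
```

Back off and look again from the same viewpoint.

```bash
python3 -m handwheel '[{"x":0,"y":0.012,"z":0,"wx":0,"wy":0,"wz":0},{"x":0,"y":0.014,"z":-0.03,"wx":0,"wy":0,"wz":0},{"x":0,"y":0.014,"z":-0.07,"wx":0,"wy":0,"wz":0},{"x":-0.03,"y":0.008,"z":-0.095,"wx":0,"wy":0,"wz":1},{"x":-0.07,"y":-0.003,"z":-0.105,"wx":0,"wy":0,"wz":2},{"x":-0.11,"y":-0.012,"z":-0.105,"wx":0,"wy":0,"wz":3},{"x":-0.15,"y":-0.02,"z":-0.105,"wx":0,"wy":0,"wz":4},{"x":-0.19,"y":-0.026,"z":-0.105,"wx":0,"wy":0,"wz":4},{"x":-0.233,"y":-0.032,"z":-0.105,"wx":0,"wy":0,"wz":4},{"x":-0.233,"y":-0.032,"z":-0.105,"wx":0,"wy":0,"wz":4}]'
python3 -m handwheel '[{"x":0,"y":0,"z":0,"wx":0,"wy":0,"wz":0},{"x":0,"y":0,"z":0,"wx":0,"wy":0,"wz":0},{"x":0,"y":0,"z":0,"wx":0,"wy":0,"wz":0}]'
python3 -c "
from h import *
s,d,im=cam('wrist');cv2.imwrite('pics/w3.png',im);np.savez('w3.npz',pos=s['position'],rot=s['tool_rot'])"
python3 m4.py w3
```

```text
time: 7.38
position: [0.7544, 0.0177, 0.1929]
tool_rot: [0.141, -3.133, 0.008]
ft_force: [-2.1, 0.8, -3.0]
grip_width: 0.004
grip_force: 0.0
time: 7.63
position: [0.749, 0.0174, 0.2013]
tool_rot: [0.138, -3.138, 0.0]
ft_force: [1.6, 0.3, -0.0]
grip_width: 0.006
grip_force: 0.0
red tip (np.float64(453.8534482758621), np.int64(123)) red axis x 450.8410499453154 22
centre [506.16911133 492.06740985] world 0.6115865180304567 0.00876617773352458 rad mm 67.08207302685203 130
index angle 0.13184160810466838 1484
set angle tip 0.1408128369661217 set blob 0.130144473610781 r tip 74.55137332410321
```

View pics/b_w3.png

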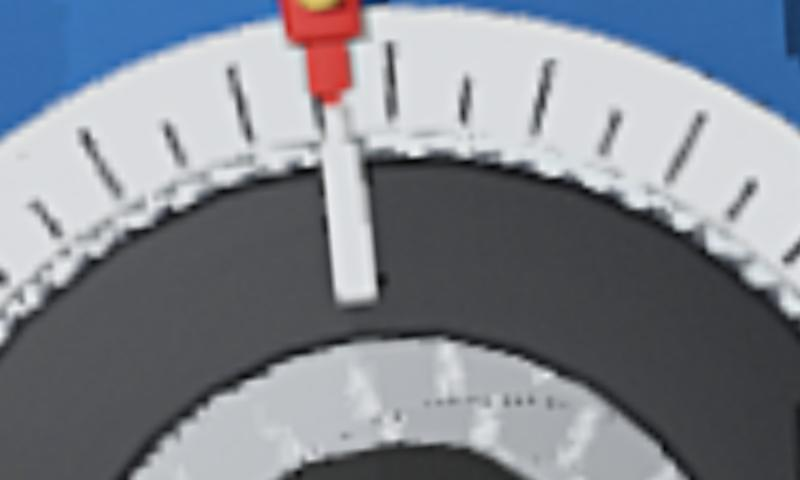

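The index looks aligned to within about 0.01 rad, but its drawn axis disagrees slightly with the fitted centre. One lower, closer look will settle it.

```bash
python3 -m handwheel '[{"x":0,"y":0,"z":0.03,"wx":0,"wy":0,"wz":0},{"x":0,"y":0,"z":0.06,"wx":0,"wy":0,"wz":0},{"x":0,"y":0,"z":0.09,"wx":0,"wy":0,"wz":0},{"x":0,"y":0,"z":0.09,"wx":0,"wy":0,"wz":0},{"x":0,"y":0,"z":0.09,"wx":0,"wy":0,"wz":0},{"x":0,"y":0,"z":0.09,"wx":0,"wy":0,"wz":0},{"x":0,"y":0,"z":0.09,"wx":0,"wy":0,"wz":0}]'
python3 -c "
from h import *
s,d,im=cam('wrist');cv2.imwrite('pics/w4.png',im);np.savez('w4.npz',pos=s['position'],rot=s['tool_rot'])"
cat >> m4.py <<'E'
sub=lambda w:np.nan if w.sum()==0 else (w*np.arange(N)).sum()/w.sum()
for y in range(int(C[1]-322),int(C[1]-255),12):
    row=np.clip(hs[y,:,2].astype(float)-140,0,60);row[:420]=0;row[510:]=0
    x=sub(row);print("bar r%.1f off%.2f ang%.4f"%((C[1]-y)*.2,(C[0]-x)*.2,np.arctan2(C[0]-x,C[1]-y)))
for y in range(30,135,12):
    x=sub(red[y].astype(float));print("red r%.1f off%.2f ang%.4f"%((C[1]-y)*.2,(C[0]-x)*.2,np.arctan2(C[0]-x,C[1]-y)))
cv2.imwrite(f'pics/c_{n}.png',cv2.resize(b[20:270,380:560],None,fx=2.3,fy=2.3))
E
python3 m4.py w3|grep -E "bar|red r"; echo; python3 m4.py w4
```

```text
time: 8.32
position: [0.7516, 0.0183, 0.1143]
tool_rot: [-0.14, 3.133, 0.0]
ft_force: [-0.7, 0.5, 0.5]
grip_width: 0.004
grip_force: 0.0
bar r64.4 off8.58 ang0.1323
bar r62.0 off8.12 ang0.1301
bar r59.6 off7.89 ang0.1316
bar r57.2 off7.53 ang0.1308
bar r54.8 off7.32 ang0.1327
bar r52.4 off7.11 ang0.1348
red r92.4 off11.93 ang0.1284
red r90.0 off11.92 ang0.1316
red r87.6 off10.75 ang0.1221
red r85.2 off11.05 ang0.1290
red r82.8 off11.03 ang0.1325
red r80.4 off10.73 ang0.1327
red r78.0 off10.33 ang0.1317
red r75.6 off10.23 ang0.1345
red r73.2 offnan angnan

red tip (np.float64(454.7155963302752), np.int64(124)) red axis x 450.553752535497 21
centre [506.30971915 491.27921271] world 0.6117441574571366 0.008738056170983782 rad mm 66.91601136813891 96
index angle 0.13299456525660974 1452
set angle tip 0.1395633163954854 set blob 0.13137291429073583 r tip 74.17707829271191
bar r64.5 off8.73 ang0.1346
bar r62.1 off8.26 ang0.1323
bar r59.7 off7.97 ang0.1329
bar r57.3 off7.62 ang0.1324
bar r54.9 off7.33 ang0.1329
bar r52.5 off7.07 ang0.1339
red r92.3 off12.26 ang0.1321
red r89.9 off12.02 ang0.1330
red r87.5 off11.37 ang0.1293
red r85.1 off11.33 ang0.1325
red r82.7 off11.06 ang0.1330
red r80.3 off10.56 ang0.1309
red r77.9 off10.26 ang0.1311
red r75.5 off9.96 ang0.1313
red r73.1 offnan angnan
```

View pics/c_w4.png

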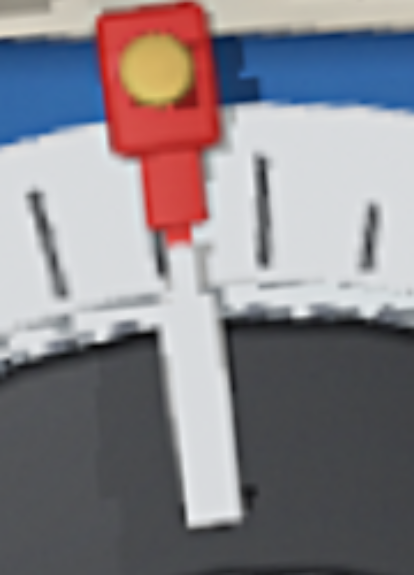

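The index (0.133 rad) and the pointer (0.131 rad) now meet tip to tip. Next, I'll rise and travel to near the green button.

```bash
python3 -m handwheel '[{"x":0,"y":0,"z":-0.04,"wx":0,"wy":0,"wz":0},{"x":0,"y":0,"z":-0.08,"wx":0,"wy":0,"wz":0},{"x":0,"y":0,"z":-0.1,"wx":0,"wy":0,"wz":0},{"x":0.03,"y":-0.024,"z":-0.1,"wx":0,"wy":0,"wz":0},{"x":0.06,"y":-0.048,"z":-0.1,"wx":0,"wy":0,"wz":0},{"x":0.09,"y":-0.072,"z":-0.1,"wx":0,"wy":0,"wz":0},{"x":0.12,"y":-0.096,"z":-0.1,"wx":0,"wy":0,"wz":0},{"x":0.15,"y":-0.12,"z":-0.1,"wx":0,"wy":0,"wz":0},{"x":0.18,"y":-0.144,"z":-0.1,"wx":0,"wy":0,"wz":0},{"x":0.195,"y":-0.154,"z":-0.1,"wx":0,"wy":0,"wz":0}]'
python3 -m handwheel '[{"x":0,"y":0,"z":0,"wx":0,"wy":0,"wz":0},{"x":0,"y":0,"z":0,"wx":0,"wy":0,"wz":0},{"x":0,"y":0,"z":0,"wx":0,"wy":0,"wz":0}]'
python3 -c "
from h import *
s,d,im=cam('wrist');cv2.imwrite('pics/w5.png',im)
hs=cv2.cvtColor(im,cv2.COLOR_BGR2HSV);m=((hs[...,0]>40)&(hs[...,0]<85)&(hs[...,1]>100)&(hs[...,2]>50)).astype('u1')
n,l,st,c=cv2.connectedComponentsWithStats(m)
for i in range(1,n):
    if st[i,4]>200:
        p=onz(d,c[i],.0985,s);print(st[i],c[i],p.round(4));go([(p[0],p[1],.2,0),(p[0],p[1],.11,0),(p[0],p[1],.091,0)])
"
```

```text
time: 9.3
position: [0.566, -0.158, 0.212]
tool_rot: [-0.13, 3.138, -0.002]
ft_force: [-0.5, -1.3, 0.3]
grip_width: 0.005
grip_force: 0.0
time: 9.55
position: [0.5705, -0.1513, 0.2113]
tool_rot: [-0.142, 3.136, 0.001]
ft_force: [-0.0, 0.7, 0.2]
grip_width: 0.009
grip_force: 0.0
[310 121  35  34 915] [327.0863388  137.50491803] [ 0.4982 -0.1549  0.0985]
[0.0726 0.0025 0.0109] [0.  0.1 5.2] 0.0734
[0.0727 0.0025 0.1009] [0.  0.1 5.2] 0.1244
[0.0727 0.0025 0.1199] [0.  0.1 5.2] 0.1402
```

View pics/w5.png

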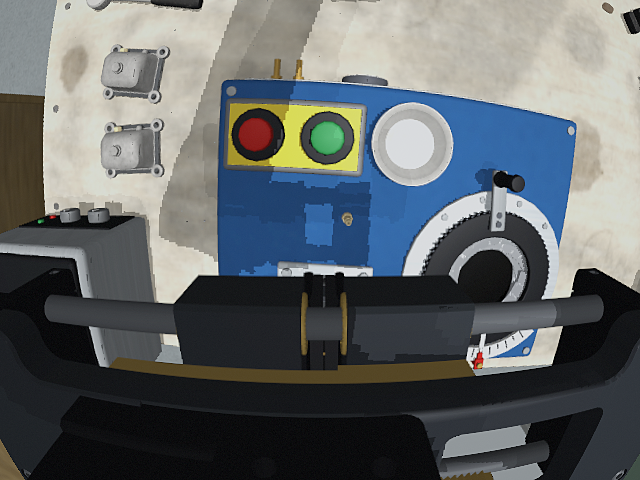

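The green button is at (327,137), i.e. (0.498, -0.154). I'll go above it and down to z≈0.115.

```bash
python3 -m handwheel '[{"x":0.03,"y":0,"z":0,"wx":0,"wy":0,"wz":0},{"x":0.06,"y":0.001,"z":0,"wx":0,"wy":0,"wz":0},{"x":0.073,"y":0.002,"z":0.01,"wx":0,"wy":0,"wz":0},{"x":0.073,"y":0.002,"z":0.045,"wx":0,"wy":0,"wz":0},{"x":0.073,"y":0.002,"z":0.075,"wx":0,"wy":0,"wz":0},{"x":0.073,"y":0.002,"z":0.096,"wx":0,"wy":0,"wz":0},{"x":0.073,"y":0.002,"z":0.096,"wx":0,"wy":0,"wz":0},{"x":0.073,"y":0.002,"z":0.096,"wx":0,"wy":0,"wz":0},{"x":0.073,"y":0.002,"z":0.096,"wx":0,"wy":0,"wz":0}]'
python3 -c "
from h import *
go([(.498,-.1545,.092,-5)])"
```

```text
time: 10.35
position: [0.4982, -0.1566, 0.1159]
tool_rot: [-0.142, 3.137, -0.001]
ft_force: [0.1, -0.2, 0.4]
grip_width: 0.006
grip_force: 0.0
[-0.      0.0021  0.0239] [-0.   0.1  0.2] 0.024
```

```bash
python3 -m handwheel '[{"x":0,"y":0.002,"z":0.01,"wx":0,"wy":0,"wz":0},{"x":0,"y":0.002,"z":0.016,"wx":0,"wy":0,"wz":0},{"x":0,"y":0.002,"z":0.02,"wx":0,"wy":0,"wz":0},{"x":0,"y":0.002,"z":0.023,"wx":0,"wy":0,"wz":0},{"x":0,"y":0.002,"z":0.025,"wx":0,"wy":0,"wz":0},{"x":0,"y":0.002,"z":0.026,"wx":0,"wy":0,"wz":0},{"x":0,"y":0.002,"z":0.026,"wx":0,"wy":0,"wz":0},{"x":0,"y":0.002,"z":0.026,"wx":0,"wy":0,"wz":0}]'
```

```text
time: 11.02
position: [0.4975, -0.1545, 0.0925]
tool_rot: [-0.14, 3.136, 0.004]
ft_force: [-8.0, 3.7, 26.0]
grip_width: 0.007
grip_force: 13.1
```

The tip stopped at z = 0.0925, which is exactly 6 mm of travel, with 26 N on the stop, so the button is fully in. Now release, rise and get clear.

```bash
python3 -m handwheel '[{"x":0,"y":0,"z":-0.015,"wx":0,"wy":0,"wz":0},{"x":0,"y":0,"z":-0.05,"wx":0,"wy":0,"wz":0},{"x":0,"y":0,"z":-0.09,"wx":0,"wy":0,"wz":0},{"x":0,"y":0,"z":-0.13,"wx":0,"wy":0,"wz":0},{"x":0,"y":0,"z":-0.17,"wx":0,"wy":0,"wz":0},{"x":-0.02,"y":-0.03,"z":-0.19,"wx":0,"wy":0,"wz":0},{"x":-0.02,"y":-0.07,"z":-0.2,"wx":0,"wy":0,"wz":0},{"x":-0.02,"y":-0.11,"z":-0.2,"wx":0,"wy":0,"wz":0},{"x":-0.02,"y":-0.15,"z":-0.2,"wx":0,"wy":0,"wz":0},{"x":-0.02,"y":-0.18,"z":-0.2,"wx":0,"wy":0,"wz":0}]'
python3 -m handwheel '[{"x":0,"y":-0.03,"z":0,"wx":0,"wy":0,"wz":0},{"x":0,"y":-0.05,"z":0,"wx":0,"wy":0,"wz":0},{"x":0,"y":-0.05,"z":0,"wx":0,"wy":0,"wz":0},{"x":0,"y":-0.05,"z":0,"wx":0,"wy":0,"wz":0},{"x":0,"y":-0.05,"z":0,"wx":0,"wy":0,"wz":0}]'
python3 -c "
from h import *
s,d,im=cam('top');cv2.imwrite('pics/t2.png',im)"
```

```text
time: 11.85
position: [0.5316, -0.336, 0.2887]
tool_rot: [0.137, -3.138, 0.003]
ft_force: [-0.6, 0.2, 0.0]
grip_width: 0.003
grip_force: 0.0
time: 12.27
position: [0.537, -0.3811, 0.2881]
tool_rot: [0.141, -3.138, -0.002]
ft_force: [-0.4, 0.2, 0.0]
grip_width: 0.005
grip_force: 0.0
```

View pics/t2.png

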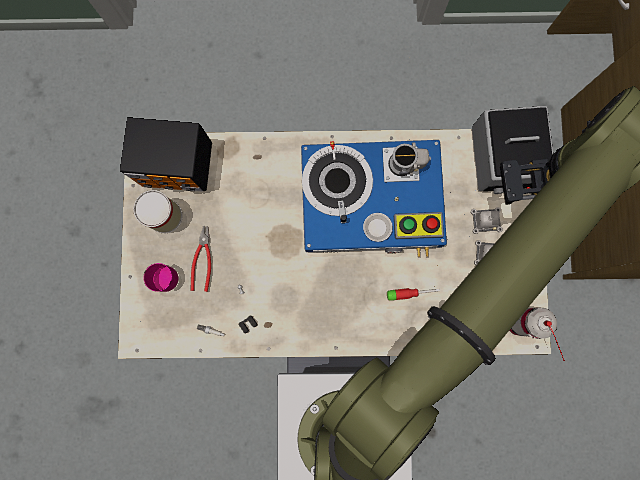

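The final view shows the index at the red pointer near (333,152), nothing else I can see displaced, and the arm clear of the bench. A few parts at the right are hidden under the arm. I'm handing the job in.

```bash
python3 -c "
from bench import ctrl
print(ctrl.get_state()['joint_torque'].round(1));print(ctrl.close_job())"
```

```text
[  0.9 -44.3   8.  -30.9   0.2   0.   -0. ]
the job is handed in; nothing more can be done
None
```

The iris index is set to the red pointer (0.133 against 0.131 rad as measured), the green button was then pressed its full 6 mm and released, and the job was handed in at about 12 s with the arm clear of the bench.

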